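# Lock the keyhole bottle opener onto the bar studs

### The job

Fit the bottle opener whose steel plate has two keyhole slots to the two brass mushroom studs on the bar: set its plate down flat over the studs so that the heads come up through the wide holes, then slide it along until the studs are fully home at the ends of the narrow slots, and let go. Leave the similar opener with the plain plate where it is.

Things in the scene. Friction and masses are not known exactly. Their poses are not given: they have to be found in the camera images.
- opener_grip (a point): Centre of the dark wooden post (36 along x, 30 along y, 70 mm tall) of the loose 0.5 kg keyhole opener. It stands mid-plate (steel, 120 along x, 188 along y, 6 mm thick), this point 50 mm above the plate's underside (the bar), post top 26 mm higher. x is towards the dark claw, which juts 25 mm from the +x face, 12 mm above this point; grip the clear +-y faces. z up.
- keyholes (a point): Midpoint of the keyhole opener's two wide holes, at the plate's underside, 26 mm in +x from the post axis; same axes. Wide holes: 48 mm across, centred at y +-62 mm from here. Each narrows at 45 degrees towards -x to a slot 20 mm wide, closed at x = -72 mm. A stud is home with its axis at x = -68 mm, so the plate is slid 68 mm towards its own +x, claw side leading.
- studs (a point): Midpoint of the two fixed brass studs, level with their tops, 17 mm above the bar. They stand at y +-62 mm from here, joined by a flat dark strip. Each has a round head 28 mm across, 6 mm thick, its underside 11 mm above the bar, on a shank 8 mm across. x is level, square to the line of the studs, roughly away from the robot; z up.
- plain_grip (a point): Bystander: centre of the post of the other, loose opener: same post and claw, but on a plain steel plate 100 mm along x, 110 mm along y, without keyholes (four small dark screw spots only). The point is 50 mm above the bar; axes as for the keyhole opener. It stays where it is.
Things that resemble listed ones, but are neither listed nor needed, are in the scene too. What is shaped like the part that bears opener_grip but green or red is not meant.

How it is judged:
On the way:
1. the plate is down over the studs, their heads up through the wide holes (height (world z) of opener_grip below 0.059 m and x of studs in the frame of opener_grip between -0.02 and 0.045 m and y of studs in the frame of opener_grip between -0.025 and 0.025 m and angle between the x axis of opener_grip and the x axis of studs, either way round below 0.3 rad), for 0.05 s.
At the end, for the whole second after the job is handed in: The keyhole opener lies flat on the bar (grip point below 55 mm, tilt under 0.1 rad); the studs' midpoint is within 10 mm of the slot-end position along the slots, within 15 mm across them and 0.26 rad of square. The plain opener is within 30 mm of its start (x of studs in the frame of opener_grip between -0.052 and -0.032 m and y of studs in the frame of opener_grip between -0.015 and 0.015 m and angle between the x axis of opener_grip and the x axis of studs, either way round below 0.26 rad and height (world z) of opener_grip below 0.055 m and angle between opener_grip's own z axis and vertical below 0.1 rad and distance of plain_grip from where it was at the start of the episode below 0.03 m); the robot touches nothing.
It fails at once if the plain opener is moved by more than 30 mm (distance of plain_grip from where it was at the start of the episode above 0.03 m).
It also fails if it takes over 40 s, if anything falls off the work surface, if the arm or the gripper's body presses on something with over 40 N, if the wrist force passes 120 N, or if a joint passes its speed limit or range.

### The arm

A 6-joint arm with a two-finger parallel gripper is mounted at the origin on the work surface. World frame = base frame: x ahead of the robot, y to its left, z up, the work surface at z = 0. Lengths are in m, angles in rad, forces in N, time in s.
With the tool pointing down it reaches from about 0.375 to 0.9 m from the base axis. Payload 3.1 kg.
Tool frame: the origin (TCP) lies where the fingers leave the gripper's body, on its centre line; the fingertips stand manip.tip_reach ahead of it and the grasp point (between the pads) lies 54 mm ahead of it (manip.tip_reach is the distance from the TCP to the fingertips, in m); z points along the fingers, y is the direction in which the jaws open and shut (so a half turn about z gives the same grasp; the last joint's range is limited). The gripper opens to 85 mm and grips with 20 to 120 N. Pads are 22 mm wide; open, the fingers measure 114 mm over their backs; the gripper's body (76 mm by 85 mm) begins 54 mm behind the grasp point. The pads swing forward as they close: fully open they stand 13 mm farther back than shut.
Start: joints at [1.022, 0.527, 1.433, -0, 1.181, -0.178], TCP at [0.226, 0.583, 0.304] pointing down, gripper open.
Joint ranges: [-3.08, 3.08], [-0.75, 2.2], [0.22, 2.44], [-1.43, 4.57], [0, 2.65], [-2.85, 2.85]. Speed limits (rad/s): [2.79, 2.79, 3.14, 3.14, 3.14, 3.14].

### API

Orientations are given as a unit quaternion [x, y, z, w].
In Python, from station import manip, cams, order gives the robot as it stands. The module is installed in compiled form; this text tells all that it offers.
- The arm moves only by the tool drive_tool, never from a script. Its arguments are lists of equal length, an entry for each row: "linear": the shift along the tool's x, y, z in mm, a list of three; "rot": the turn, a rotation vector about the tool's x, y, z in degrees, a list of three; "hand": the finger opening in mm, from 0 to 85.4. A call has 1 to 20 rows; each row shifts and turns the pose as measured when the row begins, along the tool's axes as they then stand; what a row does not reach is not made up. A row lasts 1/12 s, in which the tool goes at most 41.7 mm and 7.16 degrees, less where a joint would pass 70% of its speed; a pose out of reach is approached as far as the arm can. A call with a gripper value outside its range is refused whole. The fingers move at their own pace and stop on an object; "force" is the grip in N (left out, the last holds). Time passes only in rows, so rows that do not move let the fingers close. It gives the time, the measured TCP pose, the force and the opening at its end, in the units of the state.
- manip.sense(): the state, without advancing time (a new reading comes with each control period).
- cams.snapshot(name): name is "side" or "top"; returns the picture (480x640x3 uint8, red, green, blue); there is no depth.
- cams.camera_model(name): a dict with "vfov" (degrees; the focal length in pixels is half the picture's height over the tangent of half this angle, whatever the lens; pixels are square), "cx", "cy" (the principal point, pixels), "k1" (the pictures are not rectified: a ray, as slopes to the right and down, at radius r is drawn at 1 + k1 r^2 times it, then the intrinsics apply), "rvec" (rotation vector, rad) and "tvec" (3), from world to camera coordinates, as OpenCV has them. Camera axes: x right, y down, z forward; pixel columns grow to the right and rows downward; lengths in m; the calibration is good to about 2 mm. A picture is of the moment at which its call begins. camera_model takes no time and is no camera call.
- order.sign_off(): hands the job in, once; it reports no verdict.
Trained networks look in the newest picture that a camera, given by its name, has taken for a name from the list of things; names that differ only in an ending like _2 or _b are one class to them, and where a whole thing is asked for, a point or a joint stands for the part that bears it (a point fixed in the world has none). Each returns a list of dicts, best first, with "score" (0 to 1); they miss things now and then, are a little off and sometimes report something else, mostly with a low value. They report only what shows in the picture. A call takes as long as a camera call. They do not tell look-alikes from the thing itself.
- cams.regions_of(label, camera): "pixels" (480x640 bool, what is visible of it) and "rect" ([left, top, right, bottom] in pixels, round what is visible of it).
- cams.spot_point(label, camera): "at" ([column, row] in pixels: a listed point, or the origin of a listed thing).
The state is a dict: "t": time; "q": joint angles; "qd": joint speeds; "tau": joint torques, N m; "tcp_pos": TCP position; "tool_rot": TCP orientation; "force": force on the tool from outside, world axes, zero at the start; "ft_torque": the same for the moment, N m; "finger_gap": opening from 0.0 (shut) to 1.0 (fully open).
Only numpy, scipy, OpenCV 4.12 (cv2) and the standard library are available. Lean on these libraries where they do the work, as an engineer would, in place of code of your own. Each camera call takes 0.05 s, during which the arm holds its last target. There are 200 camera calls.

## Working session

There is one attempt and no reset: what is moved stays moved. The work goes in short steps, Python scripts to look and compute and a tool call to move; the robot and the scene stay as the last step left them, time stands still between calls to the robot, and variables do not carry over. Pictures are saved under pics/ and viewed, about 8 in all and at most 12, crops included, and the job is handed in when it is done.

Besides the shell and the picture viewer there is one more tool, called after "Emit:" by a JSON object that holds its "op" and its "data". drive_tool: Moves the arm, as the interface text tells. Its arguments: {"type":"object","properties":{"linear":{"type":"array","items":{"type":"array","items":{"type":"number"}}},"rot":{"type":"array","items":{"type":"array","items":{"type":"number"}}},"hand":{"type":"array","items":{"type":"number"}},"force":{"type":"number"}},"required":["linear","rot","hand"]}

```bash
mkdir -p pics; cat > h.py <<'E'
import numpy as np, cv2
from station import manip, cams, order
from scipy.spatial.transform import Rotation as R
def cam(n):
    m=cams.camera_model(n); f=240/np.tan(np.radians(m["vfov"])/2)
    K=np.array([[f,0,m["cx"]],[0,f,m["cy"]],[0,0,1.]]); D=np.array([m["k1"],0,0,0.])
    return K,D,np.array(m["rvec"],float),np.array(m["tvec"],float)
def back(n,px,z):
    K,D,r,t=cam(n); u=cv2.undistortPoints(np.array(px,float).reshape(-1,1,2),K,D)[:,0]
    Rm=cv2.Rodrigues(r)[0]; C=-Rm.T@t; d=np.c_[u,np.ones(len(u))]@Rm
    return C+d*((z-C[2])/d[:,2])[:,None]
def proj(n,P):
    K,D,r,t=cam(n); return cv2.projectPoints(np.array(P,float).reshape(-1,1,3),r,t,K,D)[0][:,0]
def snap(n,f):
    im=cams.snapshot(n); cv2.imwrite("pics/"+f,im[:,:,::-1]); return im
E
python3 - <<'E'
from h import *
s=manip.sense(); print(s["tcp_pos"],s["tool_rot"],s["t"],manip.tip_reach)
Z=dict(opener_grip=.05,keyholes=0,studs=.017,plain_grip=.05)
for n in("top","side"):
    snap(n,n+"0.png")
    for l in Z:
        for d in cams.spot_point(l,n)[:4]: print(n,l,round(d["score"],2),np.round(d["at"],1),back(n,[d["at"]],Z[l]).round(3)[0])
E
```

```text
[0.22614201 0.58207695 0.3029398 ] [ 1.84310316e-01  9.82867528e-01 -9.92916486e-04 -3.80055766e-04] 0.0 0.0726
top opener_grip 0.97 [371.3 300. ] [ 0.258 -0.26   0.05 ]
top opener_grip 0.94 [481.6 237.3] [ 0.422 -0.546  0.05 ]
top opener_grip 0.71 [381.3 208.9] [ 0.492 -0.284  0.05 ]
top keyholes 0.89 [384.4 206.5] [ 0.506 -0.299  0.   ]
top keyholes 0.88 [363.6 300.4] [ 0.255 -0.245  0.   ]
top keyholes 0.73 [469.4 248.3] [ 0.396 -0.529  0.   ]
top studs 0.72 [267.  208.1] [0.494 0.013 0.017]
top plain_grip 0.96 [163.  214.1] [0.471 0.279 0.05 ]
side opener_grip 0.81 [394.3 282.8] [ 0.49  -0.281  0.05 ]
side opener_grip 0.78 [475.7 387.8] [ 0.418 -0.544  0.05 ]
side opener_grip 0.78 [297.9 325.6] [ 0.26  -0.264  0.05 ]
side keyholes 0.76 [286.1 339.7] [ 0.247 -0.242  0.   ]
side keyholes 0.71 [456.1 414.4] [ 0.388 -0.541  0.   ]
side studs 0.57 [316.2 230.8] [ 0.496 -0.     0.017]
side plain_grip 0.64 [251.3 177.3] [0.472 0.281 0.05 ]
```

View pics/top0.png

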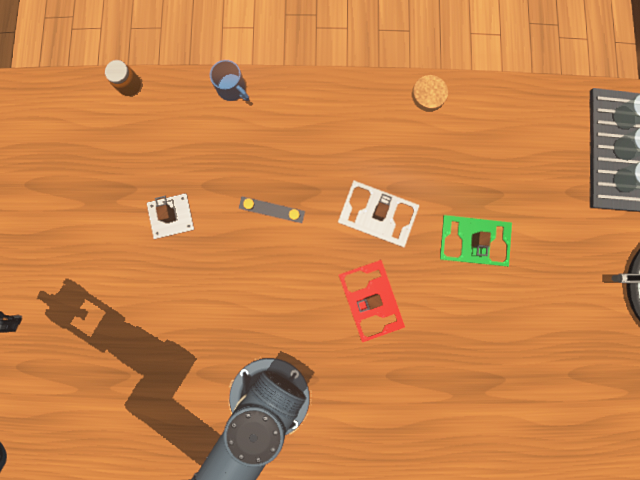

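View pics/side0.png

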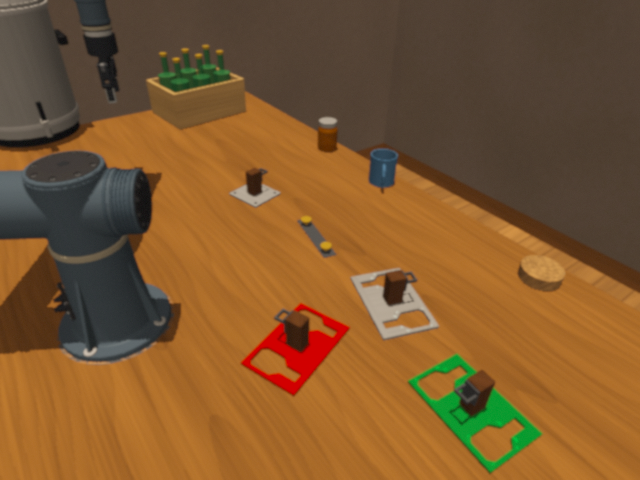

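The top view shows the white keyhole opener, with its post at about (381,208) and its claw up the picture (+x). The studs are at (248,203) and (294,214), and the plain opener is at (165,214). The side view agrees. Next I'll refine the angles from the plate corners and the brass heads.

```bash
cat > m.py <<'E'
from h import *
def plate(im,win=(320,170,440,260)):
    x0,y0,x1,y1=win; c=im[y0:y1,x0:x1].astype(int)
    m=((c.min(2)>140)&(c.max(2)-c.min(2)<50)).astype(np.uint8)
    k=max(cv2.findContours(m,cv2.RETR_EXTERNAL,cv2.CHAIN_APPROX_NONE)[0],key=cv2.contourArea)[:,0]+[x0,y0]
    P=back("top",k,.006)[:,:2]; return cv2.minAreaRect((P*1000).astype(np.float32))
def studs(im,win=(230,190,310,230)):
    x0,y0,x1,y1=win; c=im[y0:y1,x0:x1].astype(int)
    m=((c[...,0]>170)&(c[...,1]>140)&(c[...,2]<110)).astype(np.uint8)
    n,_,st,ce=cv2.connectedComponentsWithStats(m); i=1+np.argsort(-st[1:,4])[:2]
    return back("top",ce[i]+[x0,y0],.017),st[i,4]
E
python3 - <<'E'
from m import *
im=cv2.imread("pics/top0.png")[:,:,::-1]
print(plate(im)); P,a=studs(im); print(P,a,np.linalg.norm(P[0]-P[1]),P.mean(0)); d=P[np.argmax(P[:,1])]-P[np.argmin(P[:,1])]
print(np.degrees(np.arctan2(-d[0],d[1])))
s=manip.sense();print(R.from_quat(s["tool_rot"]).as_matrix().round(3))
E
```

```text
((485.72930908203125, -281.8614196777344), (187.10711669921875, 119.35369873046875), 69.97399139404297)
[[ 0.45432469 -0.01850186  0.017     ]
 [ 0.4795606  -0.05694125  0.017     ]] [241  94] 0.04598300649536567 [ 0.46694265 -0.03772156  0.017     ]
33.28536750860738
[[-0.932  0.362 -0.   ]
 [ 0.362  0.932 -0.   ]
 [ 0.    -0.    -1.   ]]
```

```bash
sed -i 's/m=((c\[...,0\]>170).*/m=((c[...,0]>170)\&(c[...,1]>0.72*c[...,0])\&(c[...,2]<130)).astype(np.uint8)/' m.py
python3 - <<'E'
from m import *
im=cv2.imread("pics/top0.png")[:,:,::-1]
print(im[203,248],im[214,294],im[225,240],im[209,270])
P,a=studs(im); print(P,a,np.linalg.norm(P[0]-P[1]),P.mean(0)); d=P[np.argmax(P[:,1])]-P[np.argmin(P[:,1])]
print(np.degrees(np.arctan2(-d[0],d[1])))
E
```

```text
[242 215  85] [243 218  89] [220 140  74] [126 117 110]
[[ 0.47974773 -0.05688938  0.017     ]
 [ 0.50671469  0.06403423  0.017     ]] [97 92] 0.12389404951118003 [0.49323121 0.00357242 0.017     ]
-12.57171552764558
```

Studs: midpoint (0.493, 0.004), yaw −12.6°, spacing 124 mm as it should be. Opener: post at about (0.490, −0.283), yaw −20°, plate about 187 x 119 mm. Moving over to the opener.

Emit:
{"op": "drive_tool", "data": {"linear": [[-24, -30, 4], [-24, -30, 4], [-24, -30, 4], [-24, -30, 4], [-24, -30, 4], [-24, -30, 4], [-24, -30, 4], [-24, -30, 4], [-24, -30, 4], [-24, -30, 4], [-24, -30, 4], [-24, -30, 4], [-24, -30, 4], [-24, -30, 4], [-24, -30, 4], [-24, -30, 4], [-24, -30, 4], [-24, -30, 4], [-24, -30, 4], [-24, -30, 4]], "rot": [[0, 0, 0], [0, 0, 0], [0, 0, 0], [0, 0, 0], [0, 0, 0], [0, 0, 0], [0, 0, 0], [0, 0, 0], [0, 0, 0], [0, 0, 0], [0, 0, 0], [0, 0, 0], [0, 0, 0], [0, 0, 0], [0, 0, 0], [0, 0, 0], [0, 0, 0], [0, 0, 0], [0, 0, 0], [0, 0, 0]], "hand": [85, 85, 85, 85, 85, 85, 85, 85, 85, 85, 85, 85, 85, 85, 85, 85, 85, 85, 85, 85]}}

```text
t: 2.17
tcp_pos: [0.4728, -0.1728, 0.221]
tool_rot: [0.178, 0.984, 0.009, 0.011]
force: [0.8, -0.1, 1.0]
finger_gap: 0.994
```

```bash
cat > go.py <<'E'
import sys
from h import *
x,y,z,yaw=map(float,sys.argv[1:5])  # tool y axis at yaw+90, z down
s=manip.sense(); Rc=R.from_quat(s["tool_rot"]); c,n=np.cos(np.radians(yaw)),np.sin(np.radians(yaw))
Rt=R.from_matrix(np.array([[-c,-n,0],[-n,c,0],[0,0,-1]]))
print("t",round(s["t"],2),"tcp",np.round(s["tcp_pos"],4),"F",np.round(s["force"],1),"gap",round(s["finger_gap"],3))
print("shift mm",(Rc.inv().apply(np.array([x,y,z])-s["tcp_pos"])*1000).round(1),"rot",np.degrees((Rc.inv()*Rt).as_rotvec()).round(2))
E
python3 go.py .490 -.283 .2 -20
```

```text
t 2.17 tcp [ 0.4728 -0.1728  0.221 ] F [ 0.8 -0.1  1. ] gap 0.994
shift mm [-54.3 -97.7  20. ] rot [ 1.18  1.02 -0.47]
```

Emit:
{"op": "drive_tool", "data": {"linear": [[-18, -32.5, 7], [-18, -32.5, 7], [-18, -32.5, 7], [0, 0, 0], [0, 0, 0]], "rot": [[0.4, 0.3, -0.2], [0.4, 0.3, -0.2], [0.4, 0.3, -0.1], [0, 0, 0], [0, 0, 0]], "hand": [85, 85, 85, 85, 85]}}

```text
t: 2.58
tcp_pos: [0.494, -0.3001, 0.1989]
tool_rot: [0.178, 0.984, -0.004, 0.006]
force: [0.9, 0.3, -0.6]
finger_gap: 0.996
```

```bash
python3 go.py .490 -.283 .1 -20
```

```text
t 2.58 tcp [ 0.494  -0.3001  0.1989] F [ 0.9  0.3 -0.6] gap 0.996
shift mm [11.  15.3 98.7] rot [-0.38  0.75 -0.48]
```

Emit:
{"op": "drive_tool", "data": {"linear": [[5.5, 8, 20], [5.5, 7, 20], [0, 0, 10], [0, 0, 0], [0, 0, 0]], "rot": [[-0.2, 0.4, -0.3], [-0.2, 0.3, -0.2], [0, 0, 0], [0, 0, 0], [0, 0, 0]], "hand": [85, 85, 85, 85, 85]}}

```text
t: 3.0
tcp_pos: [0.4899, -0.2813, 0.149]
tool_rot: [0.173, 0.985, -0.001, 0.002]
force: [0.6, 0.6, -0.2]
finger_gap: 0.993
```

```bash
python3 go.py .490 -.283 .1 -20
```

```text
t 3.0 tcp [ 0.4899 -0.2813  0.149 ] F [ 0.6  0.6 -0.2] gap 0.993
shift mm [-0.5 -1.5 49. ] rot [-0.03  0.24  0.05]
```

Emit:
{"op": "drive_tool", "data": {"linear": [[0, -1, 16], [0, 0, 16], [0, 0, 12], [0, 0, 3], [0, 0, 0], [0, 0, 0], [0, 0, 0], [0, 0, 0], [0, 0, 0], [0, 0, 0], [0, 0, 0], [0, 0, 0], [0, 0, 0], [0, 0, 0]], "rot": [[0, 0, 0], [0, 0, 0], [0, 0, 0], [0, 0, 0], [0, 0, 0], [0, 0, 0], [0, 0, 0], [0, 0, 0], [0, 0, 0], [0, 0, 0], [0, 0, 0], [0, 0, 0], [0, 0, 0], [0, 0, 0]], "hand": [85, 85, 85, 85, 85, 60, 40, 25, 20, 20, 20, 20, 20, 20], "force": 70}}

```text
t: 4.17
tcp_pos: [0.4942, -0.2837, 0.1085]
tool_rot: [0.172, 0.985, -0.004, 0.008]
force: [0.4, -0.3, -0.8]
finger_gap: 0.344
```

```bash
python3 go.py .490 -.283 .15 -20
```

```text
t 4.17 tcp [ 0.4942 -0.2837  0.1085] F [ 0.4 -0.3 -0.8] gap 0.344
shift mm [  3.5  -1.  -41.6] rot [-0.32  1.02  0.22]
```

Emit:
{"op": "drive_tool", "data": {"linear": [[0, 0, -10], [0, 0, -20], [0, 0, -20], [0, 0, -10], [0, 0, 0], [0, 0, 0]], "rot": [[0, 0, 0], [0, 0, 0], [0, 0, 0], [0, 0, 0], [0, 0, 0], [0, 0, 0]], "hand": [20, 20, 20, 20, 20, 20]}}

```text
t: 4.67
tcp_pos: [0.491, -0.2811, 0.1693]
tool_rot: [0.172, 0.985, -0.002, 0.004]
force: [0.2, 0.4, -5.2]
finger_gap: 0.341
```

```bash
python3 go.py .4678 .0093 .165 -12.6; python3 -c "
from h import *
snap('side','side1.png')"
```

```text
t 4.67 tcp [ 0.491  -0.2811  0.1693] F [ 0.2  0.4 -5.2] gap 0.341
shift mm [120.1 265.4   2.5] rot [-0.19  0.54 -7.17]
```

View pics/side1.png

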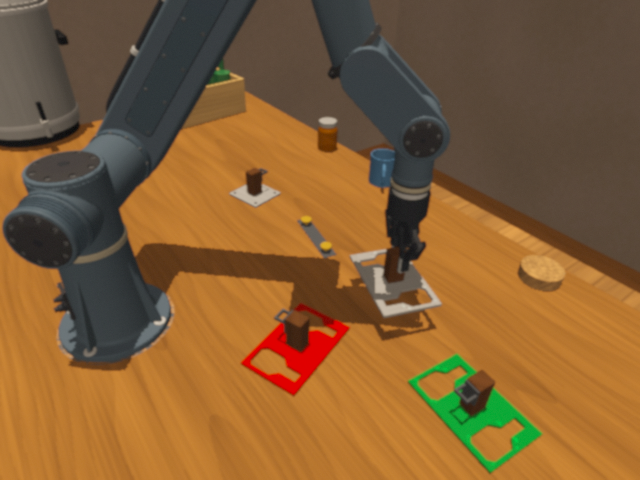

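The opener is lifted and level, at about (395,275) in the side view, and the wrist carries 5 N, which is its weight. I'll carry it over the studs now.

Emit:
{"op": "drive_tool", "data": {"linear": [[6, 13, 0], [11, 25, 0], [13, 28, 0], [13, 28, 0], [13, 28, 0], [13, 28, 0], [13, 28, 0], [13, 28, 0], [9, 21, 0], [6, 12, 0], [0, 0, 0], [0, 0, 0], [0, 0, 0]], "rot": [[0, 0, -0.7], [0, 0.1, -0.8], [0, 0.1, -0.8], [0, 0.1, -0.8], [0, 0.1, -0.8], [0, 0.1, -0.8], [0, 0, -0.8], [0, 0, -0.8], [0, 0, -0.7], [0, 0, 0], [0, 0, 0], [0, 0, 0], [0, 0, 0]], "hand": [20, 20, 20, 20, 20, 20, 20, 20, 20, 20, 20, 20, 20]}}

```text
t: 5.8
tcp_pos: [0.4414, -0.0039, 0.1586]
tool_rot: [0.107, 0.994, 0.0, -0.01]
force: [0.8, -0.5, -5.3]
finger_gap: 0.343
```

```bash
python3 go.py .4678 .0093 .165 -12.6; python3 -c "
from h import *
im=snap('top','top2.png'); cv2.imwrite('pics/top2c.png',cv2.resize(im[140:280,180:360,::-1],None,fx=4,fy=4))"
```

```text
t 5.8 tcp [ 0.4414 -0.0039  0.1586] F [ 0.8 -0.5 -5.3] gap 0.343
shift mm [-22.9  18.5  -6.9] rot [-0.08 -1.13  0.32]
```

View pics/top2c.png

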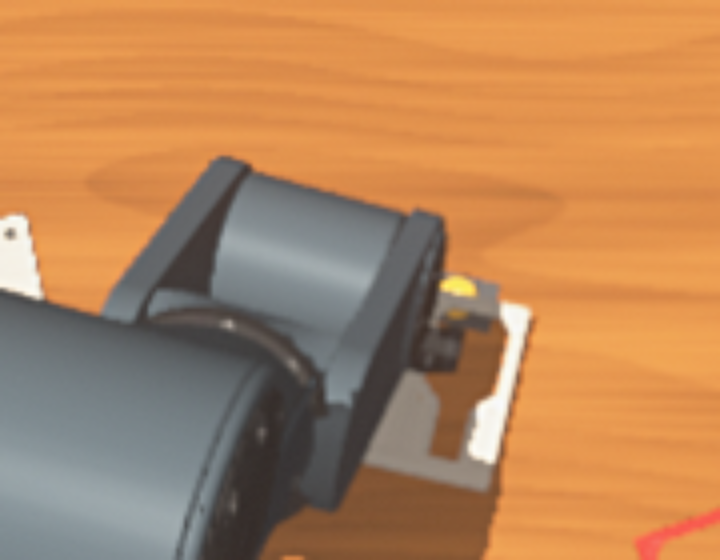

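The arm hides most of the plate from the top camera; only the right stud at (294,212) and the plate's right end show. I'll correct the position and check in the side view.

Emit:
{"op": "drive_tool", "data": {"linear": [[-7, 5, -2], [-9, 7, -2], [-7, 5, -1], [-1, 1, 0], [0, 0, 0], [0, 0, 0]], "rot": [[0, -0.4, 0.1], [0, -0.4, 0.1], [0, -0.3, 0.1], [0, 0, 0], [0, 0, 0], [0, 0, 0]], "hand": [20, 20, 20, 20, 20, 20]}}

```text
t: 6.35
tcp_pos: [0.4759, 0.0056, 0.164]
tool_rot: [0.113, 0.994, -0.001, 0.004]
force: [-0.1, 0.1, -4.3]
finger_gap: 0.348
```

```bash
python3 go.py .471 .0086 .165 -12.6; python3 -c "
from h import *
im=snap('side','side2.png'); cv2.imwrite('pics/side2c.png',cv2.resize(im[150:290,230:410,::-1],None,fx=4,fy=4,interpolation=cv2.INTER_CUBIC))"
```

```text
t 6.35 tcp [0.4759 0.0056 0.164 ] F [-0.1  0.1 -4.3] gap 0.348
shift mm [ 5.4  1.8 -1.1] rot [-0.09  0.47 -0.38]
```

View pics/side2c.png

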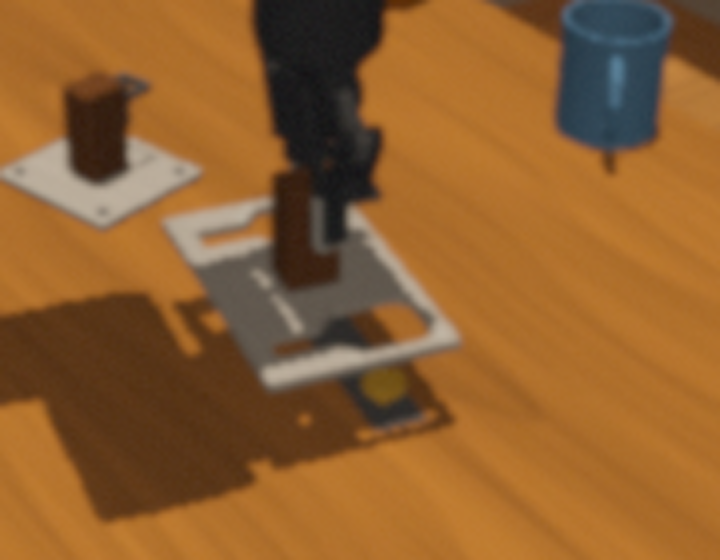

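The side crop shows the level plate above the strip, with the near stud below the near wide hole. The fingers hold the post a bit towards +x, so I'll fit the plate pose from its three visible corners.

```bash
python3 - <<'E'
from h import *
from scipy.optimize import least_squares
uv=np.array([[163,220],[266,380],[461,338]])/4+[230,150]
L=np.array([[-60,94,6],[-60,-94,6],[60,-94,6]])/1000
W=lambda p:R.from_euler("z",p[3]).apply(L)+p[:3]
r=least_squares(lambda p:np.r_[(proj("side",W(p))-uv).ravel()],[.47,.009,.06,-.22],x_scale=[.1,.1,.1,1])
p=r.x; print(p[:3].round(4),np.degrees(p[3]).round(1),r.fun.round(2))
s=manip.sense(); T=R.from_quat(s["tool_rot"]); g=s["tcp_pos"]+T.apply([0,0,.054]); print("grasp",g.round(4),"post-grasp in opener frame",R.from_euler("z",-p[3]).apply(p[:3]-g).round(4))
E
```

```text
[0.4712 0.0088 0.0517] -13.6 [ 0.09 -0.53  0.32  0.63 -0.41 -0.16]
grasp [0.4761 0.0054 0.11  ] post-grasp in opener frame [-0.0056  0.0021 -0.0583]
```

Emit:
{"op": "drive_tool", "data": {"linear": [[3, 2, 8], [0.5, 0, 10], [0, 0, 8], [0, 0, 0], [0, 0, 0]], "rot": [[0, 0.3, -0.2], [0, 0.1, -0.1], [0, 0, 0], [0, 0, 0], [0, 0, 0]], "hand": [20, 20, 20, 20, 20]}}

```text
t: 6.82
tcp_pos: [0.4708, 0.0085, 0.1345]
tool_rot: [0.111, 0.994, -0.001, -0.002]
force: [-0.1, -0.2, -4.3]
finger_gap: 0.343
```

```bash
python3 go.py .4727 .0082 .1085 -12.6
```

```text
t 6.82 tcp [0.4708 0.0085 0.1345] F [-0.1 -0.2 -4.3] gap 0.343
shift mm [-2.   0.1 26. ] rot [-0.09 -0.2  -0.09]
```

Emit:
{"op": "drive_tool", "data": {"linear": [[-1, 0, 7], [-1, 0, 7], [0, 0, 5], [0, 0, 4], [0, 0, 2], [0, 0, 0]], "rot": [[0, -0.1, 0], [0, 0, 0], [0, 0, 0], [0, 0, 0], [0, 0, 0], [0, 0, 0]], "hand": [20, 20, 20, 20, 20, 20]}}

```text
t: 7.32
tcp_pos: [0.4726, 0.008, 0.1087]
tool_rot: [0.111, 0.994, -0.001, -0.001]
force: [0.8, -0.6, -4.2]
finger_gap: 0.341
```

```bash
python3 go.py .4727 .0082 .1085 -12.6; python3 -c "
from h import *
im=snap('side','side3.png'); cv2.imwrite('pics/side3c.png',cv2.resize(im[150:290,230:410,::-1],None,fx=4,fy=4,interpolation=cv2.INTER_CUBIC))"
```

```text
t 7.32 tcp [0.4726 0.008  0.1087] F [ 0.8 -0.6 -4.2] gap 0.341
shift mm [-0.   0.2  0.2] rot [-0.09 -0.06 -0.11]
```

View pics/side3c.png

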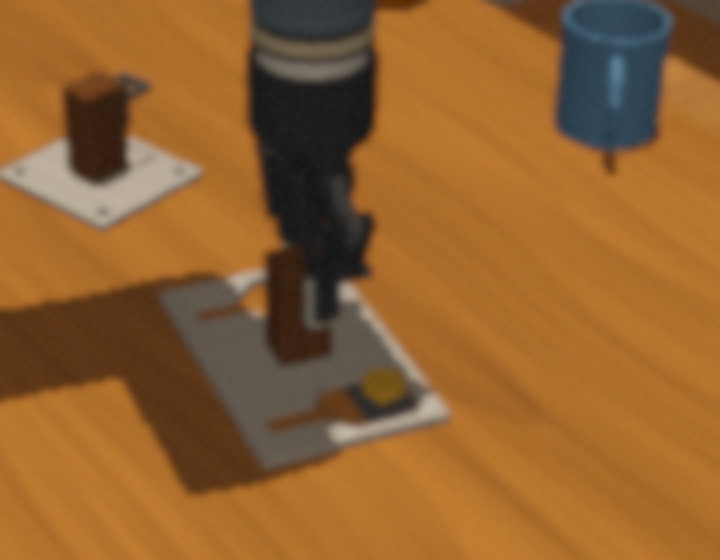

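The near stud head (385,385 in the crop) shows through the wide hole and nothing is touching yet. The force still shows the full weight, so I'll lower a touch more to bar contact.

Emit:
{"op": "drive_tool", "data": {"linear": [[0, 0, 1.5], [0, 0, 1], [0, 0, 0]], "rot": [[0, 0, 0], [0, 0, 0], [0, 0, 0]], "hand": [20, 20, 20]}}

```text
t: 7.62
tcp_pos: [0.4726, 0.008, 0.1087]
tool_rot: [0.111, 0.994, -0.001, 0.001]
force: [-0.1, 0.2, -4.3]
finger_gap: 0.341
```

```bash
python3 go.py .539 -.0066 .1085 -12.6
```

```text
t 7.62 tcp [0.4726 0.008  0.1087] F [-0.1  0.2 -4.3] gap 0.341
shift mm [-68.    0.3   0.3] rot [-0.09  0.08 -0.1 ]
```

Emit:
{"op": "drive_tool", "data": {"linear": [[0, 0, 3], [0, 0, 2], [0, 0, 1]], "rot": [[0, 0, 0], [0, 0, 0], [0, 0, 0]], "hand": [20, 20, 20]}}

```text
t: 7.87
tcp_pos: [0.4725, 0.0081, 0.1084]
tool_rot: [0.111, 0.994, -0.001, 0.002]
force: [-0.1, -0.1, -3.0]
finger_gap: 0.343
```

Contact is beginning (the force dropped to 3 N), so the plate is on the bar. Sliding along +x, which is the tool's −x.

Emit:
{"op": "drive_tool", "data": {"linear": [[-6, 0, 0.5], [-10, 0, 0.5], [-10, 0, 0.5], [-10, 0, 0.5], [0, 0, 0.5], [0, 0, 0]], "rot": [[0, 0, 0], [0, 0, 0], [0, 0, 0], [0, 0, 0], [0, 0, 0], [0, 0, 0]], "hand": [20, 20, 20, 20, 20, 20]}}

```text
t: 8.37
tcp_pos: [0.4844, 0.0059, 0.1105]
tool_rot: [0.11, 0.994, 0.002, -0.026]
force: [0.9, -1.0, -4.6]
finger_gap: 0.342
```

```bash
python3 go.py .539 -.0066 .1085 -12.6
```

```text
t 8.37 tcp [0.4844 0.0059 0.1105] F [ 0.9 -1.  -4.6] gap 0.342
shift mm [-56.   -0.4  -0.9] rot [-0.15 -2.97  0.02]
```

It moved only 12 of 36 mm and the tool tilted 3°, so something caught. Looking.

```bash
python3 -c "
from h import *
im=snap('side','side4.png'); cv2.imwrite('pics/side4c.png',cv2.resize(im[200:280,260:360,::-1],None,fx=7,fy=7,interpolation=cv2.INTER_CUBIC))"
```

```text
(no output)
```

View pics/side4c.png

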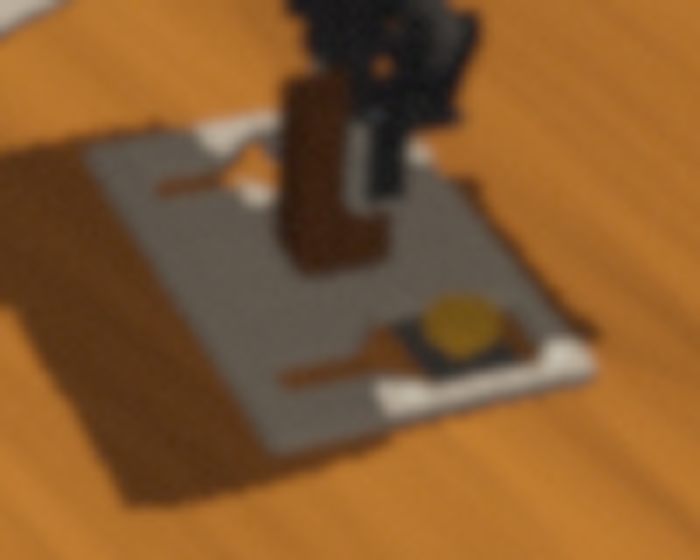

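The head is still in the middle of the wide hole. The plate's +x edge has risen and its trailing edge is dragging, so it tipped and isn't blocked by the neck. I'll level it with about 1.5 mm of air under it, then slide without the downward bias.

Emit:
{"op": "drive_tool", "data": {"linear": [[0, 0, -1], [0, 0, 0], [0, 0, 0], [0, 0, 0]], "rot": [[0, -1.5, 0], [0, -1.5, 0], [0, 0, 0], [0, 0, 0]], "hand": [20, 20, 20, 20]}}

```text
t: 8.75
tcp_pos: [0.4867, 0.0053, 0.1087]
tool_rot: [0.109, 0.994, -0.001, 0.002]
force: [1.2, -0.1, 2.5]
finger_gap: 0.342
```

```bash
python3 go.py .539 -.0066 .1105 -12.6
```

```text
t 8.75 tcp [0.4867 0.0053 0.1087] F [ 1.2 -0.1  2.5] gap 0.342
shift mm [-53.6  -0.2  -1.6] rot [-0.15  0.21  0.03]
```

Emit:
{"op": "drive_tool", "data": {"linear": [[0, 0, -2], [-5, 0, -0.5], [-8, 0, 0], [-8, 0, 0], [0, 0, 0], [0, 0, 0]], "rot": [[0, 0, 0], [0, 0, 0], [0, 0, 0], [0, 0, 0], [0, 0, 0], [0, 0, 0]], "hand": [20, 20, 20, 20, 20, 20]}}

```text
t: 9.25
tcp_pos: [0.5112, -0.0004, 0.1096]
tool_rot: [0.11, 0.994, -0.001, 0.001]
force: [-0.6, -0.2, -4.7]
finger_gap: 0.343
```

```bash
python3 go.py .539 -.0066 .1105 -12.6
```

```text
t 9.25 tcp [ 5.112e-01 -4.000e-04  1.096e-01] F [-0.6 -0.2 -4.7] gap 0.343
shift mm [-28.5  -0.   -0.8] rot [-0.15  0.17  0.01]
```

Slid 25 mm cleanly. Continuing the same way.

Emit:
{"op": "drive_tool", "data": {"linear": [[-5, 0, -0.5], [-8, 0, 0], [-8, 0, 0], [-4, 0, 0], [0, 0, 0], [0, 0, 0]], "rot": [[0, 0, 0], [0, 0, 0], [0, 0, 0], [0, 0, 0], [0, 0, 0], [0, 0, 0]], "hand": [20, 20, 20, 20, 20, 20]}}

```text
t: 9.75
tcp_pos: [0.5388, -0.0065, 0.11]
tool_rot: [0.11, 0.994, -0.001, 0.001]
force: [-0.3, -0.0, -5.7]
finger_gap: 0.344
```

```bash
python3 go.py .539 -.0066 .1085 -12.6; python3 -c "
from h import *
im=snap('side','side5.png'); cv2.imwrite('pics/side5c.png',cv2.resize(im[190:280,260:370,::-1],None,fx=6,fy=6,interpolation=cv2.INTER_CUBIC))"
```

```text
t 9.75 tcp [ 0.5388 -0.0065  0.11  ] F [-0.3 -0.  -5.7] gap 0.344
shift mm [-0.2 -0.   1.5] rot [-0.15  0.19  0.01]
```

View pics/side5c.png

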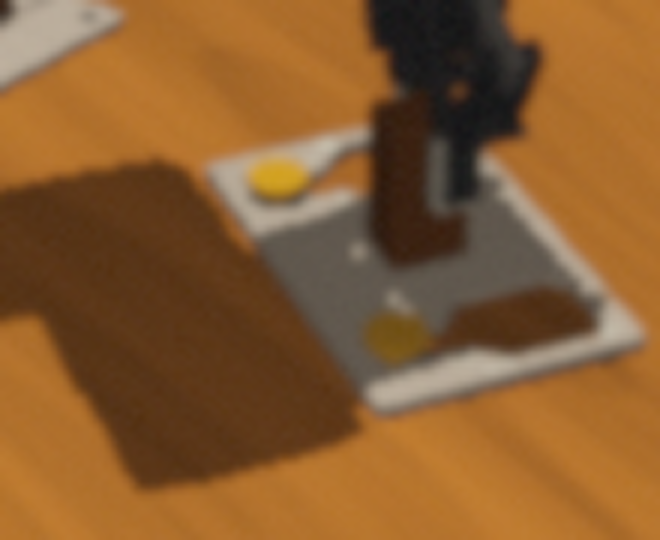

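Both brass heads now sit over the closed slot ends, at crop (277,180) and (397,337). I'll nudge on to feel the end stop, then set down.

Emit:
{"op": "drive_tool", "data": {"linear": [[-3, 0, 0], [-3, 0, 0]], "rot": [[0, 0, 0], [0, 0, 0]], "hand": [20, 20]}}

```text
t: 9.97
tcp_pos: [0.5432, -0.0074, 0.1098]
tool_rot: [0.11, 0.994, -0.001, -0.0]
force: [-1.5, 1.0, -5.6]
finger_gap: 0.342
```

Emit:
{"op": "drive_tool", "data": {"linear": [[0, 0, 2], [0, 0, 1.5], [0, 0, 0]], "rot": [[0, 0, 0], [0, 0, 0], [0, 0, 0]], "hand": [20, 20, 20]}}

```text
t: 10.22
tcp_pos: [0.5433, -0.0074, 0.1089]
tool_rot: [0.109, 0.994, -0.001, -0.0]
force: [-0.7, 0.3, -5.5]
finger_gap: 0.344
```

Emit:
{"op": "drive_tool", "data": {"linear": [[0, 0, 0], [0, 0, 0], [0, 0, 0], [0, 0, 0], [0, 0, 0], [0, 0, 0], [0, 0, 0], [0, 0, -15], [0, 0, -30], [0, 0, -30], [0, 0, -30], [0, 0, -30], [0, 0, -15]], "rot": [[0, 0, 0], [0, 0, 0], [0, 0, 0], [0, 0, 0], [0, 0, 0], [0, 0, 0], [0, 0, 0], [0, 0, 0], [0, 0, 0], [0, 0, 0], [0, 0, 0], [0, 0, 0], [0, 0, 0]], "hand": [40, 70, 85, 85, 85, 85, 85, 85, 85, 85, 85, 85, 85]}}

```text
t: 11.3
tcp_pos: [0.5422, -0.0071, 0.2608]
tool_rot: [0.11, 0.994, -0.001, -0.004]
force: [0.2, 0.9, -0.4]
finger_gap: 0.995
```

Emit:
{"op": "drive_tool", "data": {"linear": [[5, -20, -5], [10, -35, 0], [10, -35, 0], [10, -35, 0], [10, -35, 0], [10, -35, 0], [10, -35, 0], [5, -20, 0], [0, 0, 0], [0, 0, 0]], "rot": [[0, 0, 0], [0, 0, 0], [0, 0, 0], [0, 0, 0], [0, 0, 0], [0, 0, 0], [0, 0, 0], [0, 0, 0], [0, 0, 0], [0, 0, 0]], "hand": [85, 85, 85, 85, 85, 85, 85, 85, 85, 85]}}

```text
t: 12.13
tcp_pos: [0.4187, -0.2453, 0.2738]
tool_rot: [0.107, 0.994, -0.003, 0.006]
force: [-0.2, 0.4, 0.2]
finger_gap: 0.998
```

```bash
python3 - <<'E'
from m import *
im=snap("top","top6.png"); cv2.imwrite("pics/top6c.png",cv2.resize(im[150:270,200:340,::-1],None,fx=5,fy=5,interpolation=cv2.INTER_CUBIC))
r=plate(im,(205,160,335,260)); P,a=studs(im,(215,180,325,240)); print(r,P,a)
c=np.array(r[0])/1000
for d in cams.spot_point("opener_grip","top")[:4]: print(d["score"],back("top",[d["at"]],.05))
for d in cams.spot_point("plain_grip","top")[:1]: print(d["score"],back("top",[d["at"]],.05))
x=np.array([.976,-.218]); y=np.array([.218,.976]); m=np.array([.4932,.0036])
print("studs in plate frame",(m-c)@x,(m-c)@y)
E
```

```text
((533.6574096679688, -6.148246765136719), (187.7388458251953, 120.26235961914062), 77.58635711669922) [[ 0.50707416  0.06308376  0.017     ]
 [ 0.48100958 -0.05821184  0.017     ]] [81 79]
0.78 [[ 0.42057997 -0.55277169  0.05      ]]
0.77 [[ 0.53808827 -0.00998539  0.05      ]]
0.61 [[ 0.26130618 -0.26212701  0.05      ]]
0.97 [[0.48075147 0.28211549 0.05      ]]
studs in plate frame -0.04161154963073724 0.0006945735351562666
```

View pics/top6c.png

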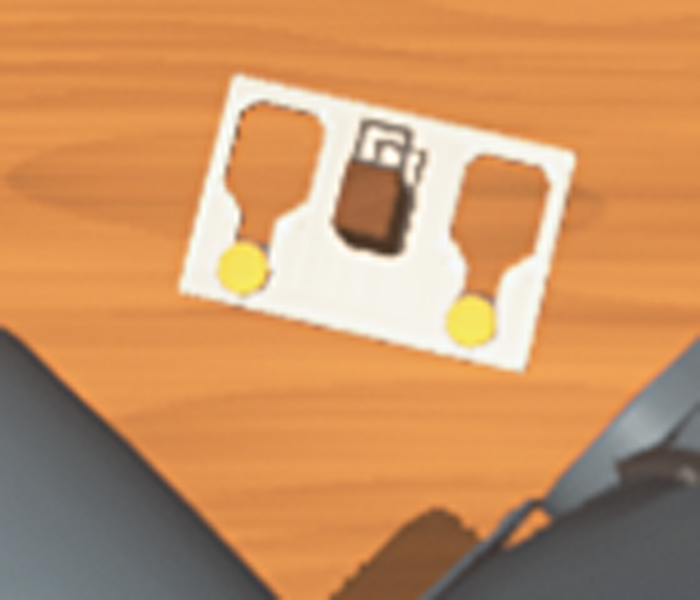

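The view from above shows both heads at the slot ends. The studs sit at x = −41.6 mm (target −42) and y = +0.7 mm, with the plate at −12.4° against −12.6° for the studs. The gripper is clear.

```bash
python3 -c "
from station import order
order.sign_off()"
```

```text
the job is handed in; nothing more can be done
```

The keyhole opener is on the studs and slid home, and I handed the job in at about 12 s on the robot's clock. I set the plate down over the studs, slid it along to the slot ends, let go and moved the arm clear.

- **Fit (last top view):** the studs' midpoint is at x = −41.6 mm and y = +0.7 mm in the opener's frame, against a target of −42 and 0. The angle is within about 0.2° of square. Both heads sit over the slot ends.
- **Flatness:** I did not measure height or tilt directly after letting go. The plate's outline came out at 188 x 120 mm, which agrees with it lying flat.
- **First slide attempt:** it tipped the plate by about 3° and moved it only 12 of 36 mm. I levelled it, raised it 1–2 mm and finished the slide cleanly. I felt no clear end stop.
- **Checks that disagreed:** the network placed the opener's post about 6 mm from the plate outline's centre, and I relied on the outline. It also read the plain opener about 10 mm from its first position. I never touched that opener and take this as detector error.

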